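# Nest the turned bowls

## Task

Put the cork sanding block that was left in the largest pale bowl back in the plywood abrasives tray, lying flat, and nest the set of four pale wooden bowls in size order inside that largest bowl, which stays where it stands: each bowl sits upright, level and centred with its foot flat on the floor of the next larger one. The bowls are freshly finished, so set them down gently without dropping or banging them, and leave the little dark bowl and everything else on the bench where it is.

Things in the scene. Friction and masses are not known exactly. Their poses are not given: they have to be found in the camera images.
- bowl_large: largest pale wooden bowl, round, 260 mm across the rim, 98 mm high, wall 9 mm, inner floor 9 mm above its underside, foot 151 mm across, wall upright over its upper half as on all four; about 0.5 kg. Origin: centre of the underside, z up through the mouth. The nest is built in it
- bowl_medium: second pale wooden bowl, 188 mm across the rim, 74 mm high, wall 8 mm, inner floor 9 mm above its underside, foot 109 mm across; about 0.24 kg. Origin: centre of the underside, z up
- bowl_small: third pale wooden bowl, 120 mm across the rim, 54 mm high, wall 8 mm, inner floor 9 mm above its underside, foot 70 mm across; about 0.1 kg. Origin: centre of the underside, z up
- bowl_tiny: smallest pale wooden bowl, 54 mm across the rim, 36 mm high, wall 8 mm, inner floor 9 mm above its underside, foot 31 mm across; about 30 g. Origin: centre of the underside, z up
- sanding_block: cork sanding block with red-brown abrasive round its lower part, 75 (x) x 42 (y) x 30 (z) mm, about 60 g, lying on the floor of the large bowl at the start. Origin: centre of the underside, z up
- tray: low open plywood tray for abrasives, fixed to the bench, 140 (x) x 104 (y) mm outside, 16 mm high, walls 6 mm, inner floor 6 mm above the bench. Origin: centre of the underside, z up
- dark_bowl: odd little dark walnut bowl, not of the set: 60 mm across, 38 mm high. To be left alone. Origin: centre of the underside
- wax_tin: small round wax tin, 46 mm across, 27 mm high, with a brass lid. To be left alone. Origin: centre of the underside
- drum_sleeve: red-brown abrasive drum sleeve standing on end, a tube 44 mm across, 60 mm high. To be left alone. Origin: centre of the underside
- spray_bottle: clear spray bottle with a blue and red trigger head, 84 mm across, 228 mm high, at the far side of the bench; the head reaches 70 mm from its axis along its own -x. To be left alone. Origin: centre of the underside
- bench_brush: wooden bench brush lying bristles down, 270 (x, handle towards -x) x 55 (y) x 43 (z) mm. To be left alone. Origin: on the underside, 95 mm from the bristle end
- blank: solid round wooden bowl blank, 90 mm across, 45 mm high. To be left alone. Origin: centre of the underside

How it is judged:
By the outcome, as a careful person would: the job done as asked, in the order asked, and still so for the second after the job is handed in, with the robot touching nothing.
It also fails if it takes over 72 s, if anything falls off the work surface, if the arm or the gripper's body presses on something with over 40 N, if the wrist force passes 120 N, or if a joint passes its speed limit or range.

## Robot

A 6-joint arm with a two-finger parallel gripper is mounted at the origin on the work surface. World frame = base frame: x ahead of the robot, y to its left, z up, the work surface at z = 0. Lengths are in mm, angles in rad, forces in N, time in s.
With the tool pointing down it reaches from about 350 to 800 mm from the base axis. Payload 7.3 kg.
Tool frame: the origin (TCP) lies on the centre line of the jaws, within the pads' length; the fingertips stand 8 mm ahead of it and the grasp point (between the pads) lies 11 mm behind it; z points along the fingers, y is the line along which they close (so a half turn about z gives the same grasp; the last joint's range is limited). The gripper opens to 85 mm and grips with 20 to 120 N. Pads are 22 mm wide; open, the fingers measure 114 mm over their backs; the gripper's body (76 mm by 85 mm) begins 54 mm behind the grasp point. The pads swing forward as they close: fully open they stand 13 mm farther back than shut.
Start: joints at [-1.303, 0.342, 1.524, -0, 1.275, -0.146], TCP at [211.121, -480.699, 239.322] pointing down, gripper open.
Joint ranges: [-2.53, 2.53], [-0.77, 2.02], [0.04, 2.7], [-1, 4.14], [0.28, 2.66], [-3.11, 3.11]. Speed limits (rad/s): [2.57, 2.57, 3.14, 3.14, 3.14, 3.14].

## Interface

Orientations are given as [roll, pitch, yaw] about the fixed x, y, z axes, in that order (R = Rz(yaw) Ry(pitch) Rx(roll)).
In Python, from rig import * gives the robot as it stands.
- The arm moves only by the tool apply_moves, never from a script. Its argument "deltas" is a list of rows, each a list of 3 entries, a list of its own where there are three numbers: the finger opening in mm, from 0 to 85.4, then the shift along the tool's x, y, z in units of 40 mm (1.0 is 40 mm), then the turn, a rotation vector about the tool's x, y, z in units of 5 degrees (1.0 is 5 degrees). A call has 1 to 12 rows; each row is the pose to reach, as a shift and turn from the pose commanded when the call began, along the tool's axes at that moment; what a row does not reach only later rows make up. A row lasts 1/12 s, in which the tool goes at most 41.7 mm and 7.16 degrees, less where a joint would pass 70% of its speed; a pose out of reach is approached as far as the arm can. A call with a gripper value outside its range is refused whole. The fingers move at their own pace and stop on an object; "grip_force" is the grip in N (left out, the last holds). Time passes only in rows, so rows that repeat a pose let the fingers close. It gives the time, the measured TCP pose, the force, the opening and the grip force at its end, in the units of the state.
- state(): the state, without advancing time (a new reading comes with each control period).
- camera(name): name is "scene" or "top" or "wrist"; returns the picture (420x560x3 uint8, red, green, blue); there is no depth.
- calibration(name): a dict with "vertical_fov" (degrees; the focal length in pixels is half the picture's height over the tangent of half this angle, whatever the lens; pixels are square), "cx", "cy" (the principal point, pixels), "dist_coeffs" ([k1, k2, p1, p2, k3] as OpenCV has them; the pictures are not rectified), "T" (4x4, takes a point from camera to world coordinates). Camera axes: x right, y down, z forward; pixel columns grow to the right and rows downward; lengths in mm; the calibration is good to about 2 mm. A picture is of the moment at which its call begins: read the wrist's pose just before it. calibration takes no time and is no camera call; for the wrist camera it gives the pose at the moment of the call.
- sign_off(): hands the job in; it is judged then, once.
The state is a dict: "time": time; "joints": joint angles; "qvel": joint speeds; "tau": joint torques, N m; "tool_pos": TCP position; "tcp_rot": TCP orientation; "force": force on the tool from outside, world axes, zero at the start; "ft_torque": the same for the moment, N m; "grip_width": finger opening in mm; "grip_force": force on a finger pad.
Only numpy, scipy, OpenCV 4.12 (cv2) and the standard library are available. Lean on these libraries where they do the work, as an engineer would, in place of code of your own. Each camera call takes 0.05 s, during which the arm holds its last target. There are 200 camera calls.

## Working session

There is one attempt and no reset: what is moved stays moved. The work goes in short steps, Python scripts to look and compute and a tool call to move; the robot and the scene stay as the last step left them, time stands still between calls to the robot, and variables do not carry over. Pictures are saved under pics/ and viewed, at most 10 in all, crops included, and the job is handed in when it is done.

Besides the shell and the picture viewer there is one more tool, called after "Request:" as name([rows], argument=value, ...), one row to a line, values as JSON. apply_moves: Moves the arm, as the interface text tells. Its arguments: {"type":"object","properties":{"deltas":{"type":"array","items":{"type":"array"}},"grip_force":{"type":"number"}},"required":["deltas"]}

```bash
ls; mkdir -p pics; python3 - <<'E'
from rig import *
import cv2,numpy as np
for n in("top","scene"):
    im=camera(n);cv2.imwrite(f"pics/{n}0.png",im[:,:,::-1]);c=calibration(n)
    print(n,c["vertical_fov"],c["cx"],c["cy"],c["dist_coeffs"],np.round(c["T"],3).tolist())
c=calibration("wrist");print(np.round(c["T"],3).tolist(),c["vertical_fov"]);print(state())
E
```

```text
pics
top 46.481096443801775 278.898007682946 214.00725195714162 [-0.12396526  0.          0.          0.          0.        ] [[-0.018, -0.991, 0.136, 407.402], [-1.0, 0.018, 0.001, 18.034], [-0.003, -0.136, -0.991, 1514.523], [0.0, 0.0, 0.0, 1.0]]
scene 50.727787350533255 276.3663015011493 213.7828050492934 [0.03664202 0.         0.         0.         0.        ] [[0.209, 0.598, -0.774, 1437.048], [0.978, -0.121, 0.171, -146.374], [0.009, -0.793, -0.61, 696.829], [0.0, 0.0, 0.0, 1.0]]
[[0.402, -0.879, -0.257, 276.991], [-0.916, -0.386, -0.112, -451.222], [-0.001, 0.28, -0.96, 373.358], [0.0, 0.0, 0.0, 1.0]] 64.90360233826144
{'time': 0.1, 'joints': array([-1.30296572e+00,  3.42656777e-01,  1.52492394e+00, -1.08543986e-05,
        1.27541857e+00, -1.46022098e-01]), 'qvel': array([ 0.00196387,  0.00082319, -0.00254523, -0.00091842,  0.00037427,
        0.00064561]), 'tau': array([ 1.48790525e-03, -4.34447157e+01, -2.46491754e+01, -1.71684364e-04,
        4.71204141e-03,  2.48009707e-05]), 'tool_pos': array([ 211.03567079, -480.33115729,  238.69266552]), 'tcp_rot': array([-3.14019948e+00, -1.94401170e-04,  4.13855741e-01]), 'force': array([-0.05710833, -0.33381316, -0.59119672]), 'ft_torque': array([-0.01506107, -0.03455309, -0.04715169]), 'grip_force': 0.0, 'grip_width': 85.46325689765622}
```

View pics/top0.png

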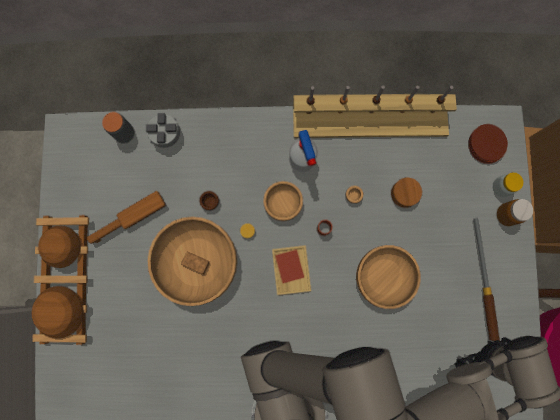

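View pics/scene0.png

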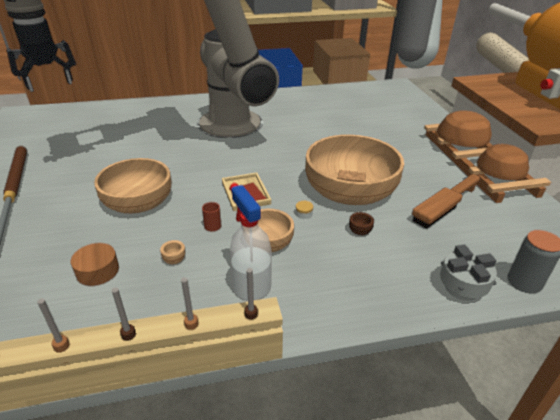

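Top view: large bowl at (192,261) with the block at (196,263), medium bowl (388,277), small (283,201), tiny (354,194), tray (292,270). The spray bottle at (305,152) is close to the small bowl. Next I measure the positions.

```bash
cat > h.py <<'E'
from rig import *
import cv2,numpy as np
from scipy.optimize import least_squares
def K(c):
    f=210/np.tan(np.radians(c["vertical_fov"])/2);return np.array([[f,0,c["cx"]],[0,f,c["cy"]],[0,0,1.]])
def cast(c,px,z):
    u=cv2.undistortPoints(np.array(px,float).reshape(-1,1,2),K(c),np.array(c["dist_coeffs"])).reshape(-1,2)
    T=np.array(c["T"]);d=np.c_[u,np.ones(len(u))]@T[:3,:3].T
    return T[:3,3]+d*((z-T[2,3])/d[:,2])[:,None]
def woodmask(im,s=70):
    hsv=cv2.cvtColor(im,cv2.COLOR_RGB2HSV);m=(hsv[...,1]>s).astype(np.uint8)*255
    return cv2.morphologyEx(m,cv2.MORPH_OPEN,np.ones((3,3)))
def contour(m,p):
    cs,_=cv2.findContours(m,cv2.RETR_EXTERNAL,cv2.CHAIN_APPROX_NONE)
    return min(cs,key=lambda k:-cv2.pointPolygonTest(k,p,True)).reshape(-1,2)
def rim(c,ct,h,R,half=True):
    P=cast(c,ct,h)[:,:2]
    x=P.mean(0);n=np.array(c["T"])[:2,3]
    for _ in range(3):
        Q=P
        if half: # keep side away from camera nadir: true rim, no wall seen
            v=x-n;Q=P[(P-x)@v>-0.0*np.linalg.norm(v)]
        r=least_squares(lambda q:np.hypot(*(Q-q).T)-R,x,loss="soft_l1",f_scale=1.5);x=r.x
    e=np.hypot(*(Q-x).T)-R
    return x,np.median(e),np.std(e)
E
python3 - <<'E'
from h import *
im=camera("top");c=calibration("top");m=woodmask(im);cv2.imwrite("pics/m.png",m)
for n,p,h,R in[("L",(192,261),98,130),("M",(388,277),74,94),("S",(283,201),54,60),("T",(354,194),36,27),("dark",(209,201),38,30),("tin",(247,231),27,23),("sleeve",(325,228),60,22),("blank",(407,192),45,45)]:
    ct=contour(m,p);x,e,s=rim(c,ct,h,R);print(n,x.round(1),e.round(1),s.round(1),len(ct),cv2.boundingRect(ct))
print("bottle",cast(c,[(304,152)],120).round())
ct=contour(m,(292,270));print("tray",cv2.minAreaRect(cast(c,ct,16)[:,:2].astype(np.float32)))
b=im[240:285,170:222];cv2.imwrite("pics/b.png",np.hstack([cv2.resize(im[238:288,166:226],None,fx=6,fy=6,interpolation=2),cv2.resize(im[240:300,265:320],(330,300),interpolation=2)])[:,:,::-1])
E
```

```text
L [469.1 274.6] -0.4 1.0 251 (148, 217, 89, 89)
M [ 413.2 -299.7] -0.3 0.9 180 (356, 245, 65, 64)
S [648.1   7.1] -0.2 1.0 111 (263, 181, 40, 40)
T [ 666.9 -211.8] -0.3 1.1 48 (346, 186, 17, 17)
dark [655.  232.2] -0.2 1.2 51 (200, 191, 19, 19)
tin [562.2 117.3] -0.1 0.7 42 (240, 223, 15, 16)
sleeve [ 562.7 -114.7] 0.3 3.6 24 (322, 220, 10, 7)
blank [ 671.4 -376. ] -0.3 1.1 85 (391, 177, 31, 30)
bottle [[781. -58. 120.]]
tray ((440.40283203125, -14.730979919433594), (141.41441345214844, 104.48418426513672), 5.418334484100342)
```

View pics/b.png

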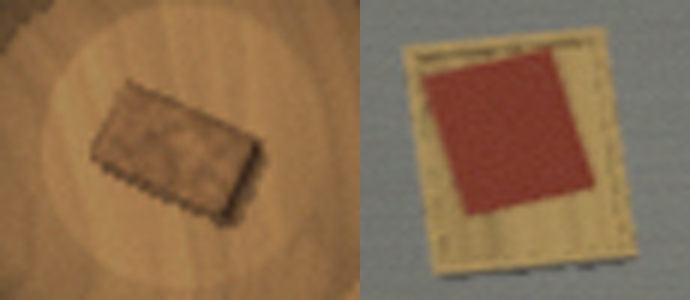

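The crop shows the block's top corners at about (128,82), (262,147), (225,218) and (94,155). The tray holds a red sheet and has room for the block.

```bash
cat >> h.py <<'E'
from scipy.spatial.transform import Rotation as Rn
def delta(*targets):
    s=state();p=np.array(s["tool_pos"]);R=Rn.from_euler("xyz",s["tcp_rot"])
    for t in targets:
        d=R.inv().apply(np.array(t[:3])-p)/40
        v=(R.inv()*Rn.from_euler("xyz",[np.pi,0,t[3]])).as_rotvec(degrees=True)/5
        print(t,"->",d.round(3),v.round(2),"rows",round(np.linalg.norm(d)*40/41.7,1),round(np.linalg.norm(v)*5/7.16,1))
E
python3 - <<'E'
from h import *
c=calibration("top")
q=cast(c,[(166+u/6-.42,238+v/6-.42) for u,v in[(128,82),(262,147),(225,218),(94,155)]],39)[:,:2]
print(q.round(1),q.mean(0));r=cv2.minAreaRect(q.astype(np.float32));print(r)
a=q[1]-q[0];b=q[2]-q[3];ya=np.arctan2(*(a+b)[::-1]);print("long axis",ya)
m=q.mean(0)
ya=(ya+np.pi/2)%np.pi-np.pi/2
delta((m[0],m[1],230,ya),(m[0],m[1],23,ya),(m[0],m[1],230,ya+np.pi))
E
```

```text
[[500.5 300.2]
 [466.8 232.1]
 [431.5 250.9]
 [463.9 317.4]] [465.69816393 275.16980609]
((465.57147216796875, 275.1540832519531), (75.97280883789062, 40.405494689941406), 63.65752029418945)
long axis -2.0277170297096783
(np.float64(465.6981639332301), np.float64(275.1698060932034), 230, np.float64(1.1138756238801149)) -> [ 13.424 -14.735   0.24 ] [-0.01 -0.01 -8.02] rows 19.1 5.6
(np.float64(465.6981639332301), np.float64(275.1698060932034), 23, np.float64(1.1138756238801149)) -> [ 13.423 -14.729   5.415] [-0.01 -0.01 -8.02] rows 19.8 5.6
(np.float64(465.6981639332301), np.float64(275.1698060932034), 230, np.float64(4.255468277469908)) -> [ 13.424 -14.735   0.24 ] [-1.000e-02  2.000e-02  2.798e+01] rows 19.1 19.5
```

Request:
apply_moves([
  [65, [13.42, -14.73, 0.2], [0, 0, -8.02]],
  [65, [13.42, -14.73, 0.2], [0, 0, -8.02]],
  [65, [13.42, -14.73, 0.2], [0, 0, -8.02]],
  [65, [13.42, -14.73, 0.2], [0, 0, -8.02]],
  [65, [13.42, -14.73, 0.2], [0, 0, -8.02]],
  [65, [13.42, -14.73, 0.2], [0, 0, -8.02]],
  [65, [13.42, -14.73, 0.2], [0, 0, -8.02]],
  [65, [13.42, -14.73, 0.2], [0, 0, -8.02]],
  [65, [13.42, -14.73, 0.2], [0, 0, -8.02]],
  [65, [13.42, -14.73, 0.2], [0, 0, -8.02]],
  [65, [13.42, -14.73, 0.2], [0, 0, -8.02]],
  [65, [13.42, -14.73, 0.2], [0, 0, -8.02]],
], grip_force=30)

```text
time: 1.15
tool_pos: [370.8, -4.8, 234.4]
tcp_rot: [3.141, 0.0, 1.113]
force: [0.2, -1.6, -0.0]
grip_width: 65.5
grip_force: 0.0
```

```bash
python3 - <<'E'
from h import *
delta((465.7,275.2,230,1.114))
E
```

```text
(465.7, 275.2, 230, 1.114) -> [ 7.328 -0.962  0.109] [ 0.01  0.   -0.01] rows 7.1 0.0
```

Request:
apply_moves([
  [65, [7.2, -0.95, 0.1], [0, 0, 0]],
  [65, [7.2, -0.95, 0.1], [0, 0, 0]],
  [65, [7.2, -0.95, 0.1], [0, 0, 0]],
  [65, [7.2, -0.95, 0.1], [0, 0, 0]],
  [65, [7.2, -0.95, 0.1], [0, 0, 0]],
  [65, [7.2, -0.95, 0.1], [0, 0, 0]],
  [65, [7.2, -0.95, 0.1], [0, 0, 0]],
  [65, [7.2, -0.95, 0.1], [0, 0, 0]],
  [65, [7.2, -0.95, 0.1], [0, 0, 0]],
  [65, [7.2, -0.95, 0.1], [0, 0, 0]],
])

```text
time: 1.98
tool_pos: [463.3, 268.0, 229.6]
tcp_rot: [-3.141, 0.002, 1.114]
force: [0.4, -0.1, -0.2]
grip_width: 65.0
grip_force: 0.0
```

```bash
python3 - <<'E'
from h import *
delta((465.7,275.2,230,1.114),(465.7,275.2,22,1.114))
c=calibration("wrist");im=camera("wrist");cv2.imwrite("pics/w1.png",im[:,:,::-1])
np.save("pics/w1.npy",np.array(c["T"]))
E
```

```text
(465.7, 275.2, 230, 1.114) -> [ 0.189 -0.026 -0.009] [-0.01  0.02  0.  ] rows 0.2 0.0
(465.7, 275.2, 22, 1.114) -> [ 0.197 -0.021  5.191] [-0.01  0.02  0.  ] rows 5.0 0.0
```

View pics/w1.png

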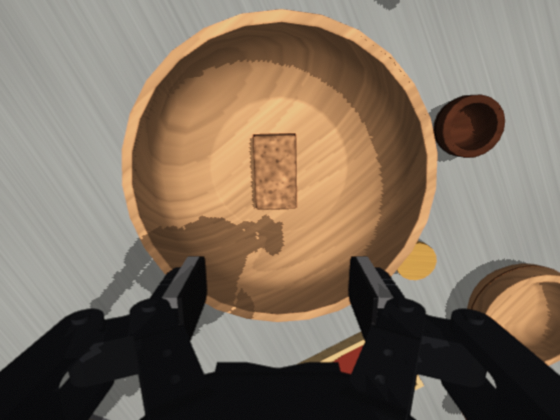

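The wrist view shows the block square to the jaws, with its top face at about (253,134)–(297,209). I refine the block and bowl positions from it.

```bash
python3 - <<'E'
from h import *
c=calibration("wrist");im=cv2.imread("pics/w1.png")[:,:,::-1].copy()
q=cast(c,[(253,134),(297,134),(297,209),(254,209)],39)[:,:2];m=q.mean(0)
print(q.round(1),m, np.linalg.norm(q[1]-q[0]),np.linalg.norm(q[2]-q[1]),np.degrees(np.arctan2(*(q[0]-q[3])[::-1])))
m_=woodmask(im);m_[240:]=0
ct=contour(m_,(275,100));ct=ct[(ct[:,1]<225)&(ct[:,0]<430)]
print(rim(c,ct,98,130,False),rim(c,ct[ct[:,1]<150],98,130,False))
delta((*m,22,1.114))
E
```

```text
[[465.6 324. ]
 [503.6 305.3]
 [471.5 237.1]
 [431.9 256.6]] [468.14490129 280.7619544 ] 42.38752130952065 75.32105296125211 63.386822516760844
(array([470.60557863, 277.1341634 ]), np.float64(-0.17111548766598617), np.float64(0.6777629555560479)) (array([470.2432716 , 277.26292768]), np.float64(-0.04878707214432154), np.float64(0.47112331202390173))
(np.float64(468.14490128524983), np.float64(280.7619543975269), 22, 1.114) -> [ 0.358 -0.038  5.199] [-0.01  0.01 -0.01] rows 5.0 0.0
```

Request:
apply_moves([
  [65, [0.26, -0.03, 1.0], [0, 0, 0]],
  [65, [0.26, -0.03, 2.0], [0, 0, 0]],
  [65, [0.26, -0.03, 3.0], [0, 0, 0]],
  [65, [0.26, -0.03, 4.0], [0, 0, 0]],
  [65, [0.26, -0.03, 4.8], [0, 0, 0]],
  [65, [0.26, -0.03, 5.18], [0, 0, 0]],
  [65, [0.26, -0.03, 5.18], [0, 0, 0]],
  [30, [0.26, -0.03, 5.18], [0, 0, 0]],
  [30, [0.26, -0.03, 5.18], [0, 0, 0]],
  [30, [0.26, -0.03, 5.18], [0, 0, 0]],
  [30, [0.26, -0.03, 5.18], [0, 0, 0]],
  [30, [0.26, -0.03, 5.18], [0, 0, 0]],
])

```text
time: 3.03
tool_pos: [468.5, 278.3, 24.9]
tcp_rot: [3.139, -0.002, 1.114]
force: [0.1, -1.5, 7.4]
grip_width: 41.3
grip_force: 32.6
```

Request:
apply_moves([
  [30, [0, 0, -0.5], [0, 0, 0]],
  [30, [0, 0, -1.5], [0, 0, 0]],
  [30, [0, 0, -2.5], [0, 0, 0]],
  [30, [0, 0, -3.1], [0, 0, 0]],
  [30, [0, 0, -3.1], [0, 0, 0]],
  [30, [0, 0, -3.1], [0, 0, 0]],
])

```text
time: 3.53
tool_pos: [468.0, 278.6, 149.1]
tcp_rot: [3.139, -0.003, 1.114]
force: [0.7, -0.9, -0.5]
grip_width: 41.1
grip_force: 31.7
```

```bash
python3 - <<'E'
from h import *
delta((440.4,-14.7,140,.0946),(440.4,-14.7,60,.0946),(440.4,-14.7,23,.0946));print(state()["force"])
E
```

```text
(440.4, -14.7, 140, 0.0946) -> [-6.885  2.614  0.212] [ 1.000e-02 -5.000e-02  1.168e+01] rows 7.1 8.2
(440.4, -14.7, 60, 0.0946) -> [-6.891  2.608  2.212] [ 1.000e-02 -5.000e-02  1.168e+01] rows 7.4 8.2
(440.4, -14.7, 23, 0.0946) -> [-6.894  2.605  3.137] [ 1.000e-02 -5.000e-02  1.168e+01] rows 7.7 8.2
[ 0.71830012 -0.9055918  -0.47271827]
```

Request:
apply_moves([
  [30, [-6.89, 2.61, 0.2], [0, 0, 11.68]],
  [30, [-6.89, 2.61, 0.2], [0, 0, 11.68]],
  [30, [-6.89, 2.61, 0.2], [0, 0, 11.68]],
  [30, [-6.89, 2.61, 0.2], [0, 0, 11.68]],
  [30, [-6.89, 2.61, 0.2], [0, 0, 11.68]],
  [30, [-6.89, 2.61, 0.2], [0, 0, 11.68]],
  [30, [-6.89, 2.61, 0.2], [0, 0, 11.68]],
  [30, [-6.89, 2.61, 0.2], [0, 0, 11.68]],
  [30, [-6.89, 2.61, 0.4], [0, 0, 11.68]],
  [30, [-6.89, 2.61, 1.2], [0, 0, 11.68]],
  [30, [-6.89, 2.61, 2.1], [0, 0, 11.68]],
  [30, [-6.89, 2.61, 2.1], [0, 0, 11.68]],
])

```text
time: 4.53
tool_pos: [434.7, -13.4, 57.2]
tcp_rot: [-3.138, 0.012, 0.098]
force: [-1.3, 0.5, -1.0]
grip_width: 41.2
grip_force: 31.6
```

```bash
python3 - <<'E'
from h import *
delta((440.4,-14.7,23,.0946));print(state()["force"])
E
```

```text
(440.4, -14.7, 23, 0.0946) -> [0.148 0.05  0.854] [-0.04  0.14  0.04] rows 0.8 0.1
[-1.28630672  0.46349304 -1.006236  ]
```

Request:
apply_moves([
  [30, [0.0, 0.03, 0.2], [0, 0, 0]],
  [30, [0.0, 0.03, 0.45], [0, 0, 0]],
  [30, [0.0, 0.03, 0.65], [0, 0, 0]],
  [30, [0.0, 0.03, 0.65], [0, 0, 0]],
  [30, [0.0, 0.03, 0.65], [0, 0, 0]],
])

```text
time: 4.95
tool_pos: [439.8, -16.1, 37.6]
tcp_rot: [3.141, -0.001, 0.096]
force: [0.4, 0.4, -0.4]
grip_width: 41.0
grip_force: 31.6
```

```bash
python3 - <<'E'
from h import *
s=state();print(s["tool_pos"],s["force"],s["tcp_rot"])
E
```

```text
[439.80881949 -16.14407383  37.60989825] [ 0.44037513  0.36720787 -0.42668389] [ 3.14136573e+00 -5.85431942e-04  9.56007837e-02]
```

Request:
apply_moves([
  [30, [0, 0, 0.15], [0, 0, 0]],
  [30, [0, 0, 0.25], [0, 0, 0]],
  [30, [0, 0, 0.32], [0, 0, 0]],
  [30, [0, 0, 0.35], [0, 0, 0]],
  [30, [0, 0, 0.35], [0, 0, 0]],
  [30, [0, 0, 0.35], [0, 0, 0]],
])

```text
time: 5.45
tool_pos: [439.5, -16.5, 23.1]
tcp_rot: [3.142, 0.0, 0.094]
force: [-0.5, 0.2, 0.6]
grip_width: 41.4
grip_force: 31.6
```

Request:
apply_moves([
  [30, [0, 0, 0.03], [0, 0, 0]],
  [30, [0, 0, 0.06], [0, 0, 0]],
  [30, [0, 0, 0.06], [0, 0, 0]],
  [30, [0, 0, 0.06], [0, 0, 0]],
])

```text
time: 5.78
tool_pos: [439.7, -16.5, 21.9]
tcp_rot: [3.141, -0.001, 0.095]
force: [-4.6, 0.8, 15.8]
grip_width: 41.5
grip_force: 33.6
```

Request:
apply_moves([
  [60, [0, 0, -0.02], [0, 0, 0]],
  [60, [0, 0, -0.02], [0, 0, 0]],
  [60, [0, 0, -0.02], [0, 0, 0]],
  [60, [0, 0, -0.8], [0, 0, 0]],
  [60, [0, 0, -1.8], [0, 0, 0]],
  [60, [0, 0, -2.8], [0, 0, 0]],
])

```text
time: 6.28
tool_pos: [438.5, -16.3, 133.1]
tcp_rot: [-3.141, 0.003, 0.094]
force: [2.0, -0.3, 0.1]
grip_width: 60.1
grip_force: 0.0
```

```bash
python3 - <<'E'
from h import *
delta((400,-300,230,0))
im=camera("top");cv2.imwrite("pics/t1.png",cv2.resize(im[150:320,130:420],None,fx=2.7,fy=2.7)[:,:,::-1])
E
```

```text
(400, -300, 230, 0) -> [-1.634  6.969 -2.423] [-0.01  0.04  1.08] rows 7.2 0.8
```

Request:
apply_moves([
  [40, [-1.63, 6.97, -2.4], [0, 0, 1.08]],
  [40, [-1.63, 6.97, -2.4], [0, 0, 1.08]],
  [40, [-1.63, 6.97, -2.4], [0, 0, 1.08]],
  [40, [-1.63, 6.97, -2.4], [0, 0, 1.08]],
  [40, [-1.63, 6.97, -2.4], [0, 0, 1.08]],
  [40, [-1.63, 6.97, -2.4], [0, 0, 1.08]],
  [40, [-1.63, 6.97, -2.4], [0, 0, 1.08]],
  [40, [-1.63, 6.97, -2.4], [0, 0, 1.08]],
  [40, [-1.63, 6.97, -2.4], [0, 0, 1.08]],
  [40, [-1.63, 6.97, -2.4], [0, 0, 1.08]],
  [40, [-1.63, 6.97, -2.4], [0, 0, 1.08]],
  [40, [-1.63, 6.97, -2.4], [0, 0, 1.08]],
])

```text
time: 7.33
tool_pos: [400.9, -298.3, 228.0]
tcp_rot: [-3.14, 0.001, 0.002]
force: [-0.5, -0.4, 0.6]
grip_width: 40.0
grip_force: 0.0
```

```bash
python3 - <<'E'
from h import *
c=calibration("wrist");im=camera("wrist");cv2.imwrite("pics/w2.png",im[:,:,::-1])
m=woodmask(im);cv2.imwrite("pics/w2m.png",m);print(state()["tool_pos"],state()["tcp_rot"])
c2=calibration("top");t=camera("top");cv2.imwrite("pics/t2.png",t[:,:,::-1])
cv2.imwrite("pics/v2.png",np.hstack([cv2.resize(im,(400,300)),cv2.resize(t[220:320,180:313],(400,300),interpolation=2)])[:,:,::-1])
from h import contour
ct=contour(m,(275,150));ct=ct[ct[:,1]<225];print(cv2.boundingRect(ct),rim(c,ct,74,94,False),rim(c,ct[ct[:,1]<130],74,94,False))
E
```

```text
[ 401.05541646 -298.52105888  228.19282659] [-3.14060792e+00  7.92753905e-04  2.12675600e-03]
(175, 68, 211, 157) (array([ 412.80849965, -299.65889233]), np.float64(-0.4975844977291928), np.float64(0.7746467452901398)) (array([ 412.79959012, -299.61620338]), np.float64(-0.035455248105961346), np.float64(0.35193943110035203))
```

View pics/v2.png

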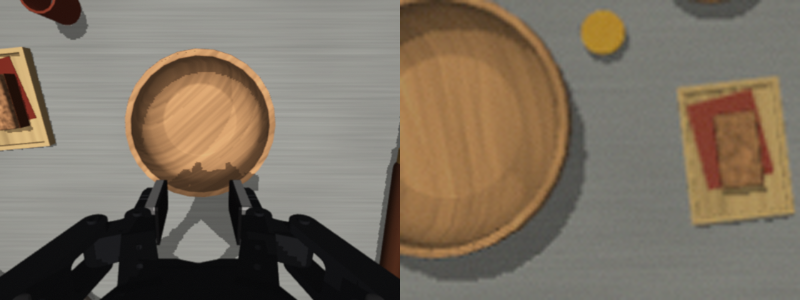

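The block lies flat in the tray. The medium bowl's wrist fit agrees with the top view at (412.8,-299.6), so I pinch its +y wall.

Request:
apply_moves([
  [40, [0.29, -1.1, 0.3], [0, 0, 0]],
  [40, [0.29, -2.22, 0.6], [0, 0, 0]],
  [40, [0.29, -2.22, 1.5], [0, 0, 0]],
  [40, [0.29, -2.22, 2.4], [0, 0, 0]],
  [40, [0.29, -2.22, 3.1], [0, 0, 0]],
  [40, [0.29, -2.22, 3.7], [0, 0, 0]],
  [40, [0.29, -2.22, 4.1], [0, 0, 0]],
  [40, [0.29, -2.22, 4.25], [0, 0, 0]],
  [40, [0.29, -2.22, 4.25], [0, 0, 0]],
  [40, [0.29, -2.22, 4.25], [0, 0, 0]],
], grip_force=60)

```text
time: 8.27
tool_pos: [412.8, -211.2, 59.2]
tcp_rot: [3.141, -0.0, 0.001]
force: [0.4, -0.4, -0.2]
grip_width: 39.7
grip_force: 0.0
```

Request:
apply_moves([
  [30, [0, -0.02, 0], [0, 0, 0]],
  [22, [0, -0.02, 0], [0, 0, 0]],
  [16, [0, -0.02, 0], [0, 0, 0]],
  [12, [0, -0.02, 0], [0, 0, 0]],
  [9, [0, -0.02, 0], [0, 0, 0]],
  [6, [0, -0.02, 0], [0, 0, 0]],
  [3, [0, -0.02, 0], [0, 0, 0]],
  [3, [0, -0.02, 0], [0, 0, 0]],
  [3, [0, -0.02, 0], [0, 0, 0]],
  [3, [0, -0.02, 0], [0, 0, 0]],
])

```text
time: 9.1
tool_pos: [412.8, -210.8, 59.2]
tcp_rot: [3.141, -0.001, 0.0]
force: [-0.4, 0.9, 5.5]
grip_width: 8.1
grip_force: 60.1
```

Request:
apply_moves([
  [3, [0, 0, -0.15], [0, 0, 0]],
  [3, [0, 0, -0.4], [0, 0, 0]],
  [3, [0, 0, -0.9], [0, 0, 0]],
  [3, [0, 0, -1.6], [0, 0, 0]],
  [3, [0, 0, -2.3], [0, 0, 0]],
  [3, [0.1, -0.5, -3.0], [0, 0, 0]],
  [3, [0.2, -1.2, -3.3], [0, 0, 0]],
  [3, [0.3, -2.0, -3.4], [0, 0, 0]],
  [3, [0.4, -2.8, -3.4], [0, 0, 0]],
  [3, [0.5, -3.6, -3.4], [0, 0, 0]],
  [3, [0.6, -4.4, -3.4], [0, 0, 0]],
  [3, [0.7, -5.2, -3.4], [0, 0, 0]],
])

```text
time: 10.1
tool_pos: [439.8, -0.9, 194.7]
tcp_rot: [-3.141, 0.001, -0.0]
force: [0.4, 0.1, -2.1]
grip_width: 8.1
grip_force: 60.3
```

```bash
python3 - <<'E'
from h import *
delta((469.8,365,195,0));print(state()["force"],state()["grip_width"])
E
```

```text
(469.8, 365, 195, 0) -> [ 7.470e-01 -9.148e+00 -7.000e-03] [-0.    0.01 -0.  ] rows 8.8 0.0
[ 0.44777685  0.06761674 -2.13066143] 8.107533381898316
```

Request:
apply_moves([
  [3, [0.08, -0.9, 0], [0, 0, 0]],
  [3, [0.16, -1.8, 0], [0, 0, 0]],
  [3, [0.24, -2.7, 0], [0, 0, 0]],
  [3, [0.32, -3.6, 0], [0, 0, 0]],
  [3, [0.4, -4.5, 0], [0, 0, 0]],
  [3, [0.48, -5.4, 0], [0, 0, 0]],
  [3, [0.56, -6.3, 0], [0, 0, 0]],
  [3, [0.62, -7.2, 0], [0, 0, 0]],
  [3, [0.68, -8.1, 0], [0, 0, 0]],
  [3, [0.73, -8.8, 0], [0, 0, 0]],
  [3, [0.75, -9.14, 0], [0, 0, 0]],
  [3, [0.75, -9.14, 0], [0, 0, 0]],
])

```text
time: 11.1
tool_pos: [469.5, 365.8, 193.8]
tcp_rot: [-3.141, 0.001, 0.003]
force: [0.2, -0.7, -2.6]
grip_width: 8.3
grip_force: 60.4
```

Request:
apply_moves([
  [3, [0, 0, 0.3], [0, 0, 0]],
  [3, [0, 0, 0.3], [0, 0, 0]],
  [3, [0, 0, 0.3], [0, 0, 0]],
])

```text
time: 11.35
tool_pos: [469.8, 361.9, 182.0]
tcp_rot: [3.14, 0.002, -0.001]
force: [-0.1, -0.1, -2.5]
grip_width: 8.1
grip_force: 60.3
```

```bash
python3 - <<'E'
from h import *
c=calibration("wrist");im=camera("wrist");cv2.imwrite("pics/w3.png",im[:,:,::-1]);np.save("pics/w3.npy",c["T"])
t=camera("top");cv2.imwrite("pics/t3.png",t[:,:,::-1]);print(state()["tool_pos"],state()["tcp_rot"])
cv2.imwrite("pics/v3.png",np.hstack([cv2.resize(im,(400,300)),cv2.resize(t[210:310,130:263],(400,300),interpolation=2)])[:,:,::-1])
E
```

```text
[470.56362858 362.30463326 183.04511436] [ 3.14135352e+00  1.68641619e-05 -8.30283702e-04]
```

View pics/v3.png

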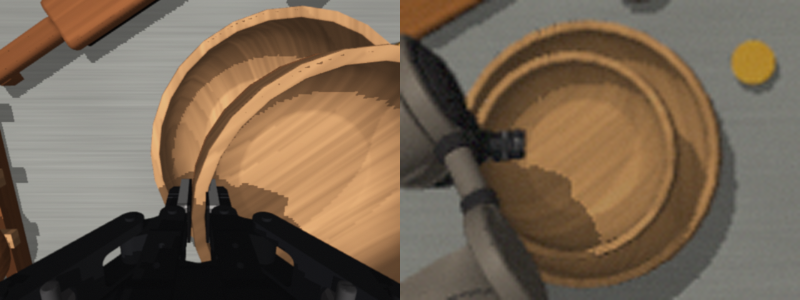

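```bash
python3 - <<'E'
from h import *
c=calibration("wrist");im=cv2.imread("pics/w3.png")[:,:,::-1].copy()
m=woodmask(im);ct=contour(m,(300,80))
a=ct[(ct[:,0]<500)&(ct[:,1]<225)&(ct[:,1]>3)&(ct[:,0]>200)]
P=cast(c,a,98)[:,:2]
for _ in range(3):
    x=least_squares(lambda q:np.hypot(*(P-q[:2]).T)-130,P.mean(0)+[ -60,-60],loss="soft_l1").x
    e=np.hypot(*(P-x).T)-130;P=P[abs(e)<2]
print("L wrist",x,len(a),len(P),e.std())
t=cv2.imread("pics/t3.png")[:,:,::-1].copy();ct_=calibration("top");mt=woodmask(t)
k=contour(mt,(200,270));print(cv2.boundingRect(k))
P=cast(ct_,k,98)[:,:2];x=np.array([469.,275])
for _ in range(4):
    P2=P[abs(np.hypot(*(P-x).T)-130)<4];x=least_squares(lambda q:np.hypot(*(P2-q).T)-130,x,loss="soft_l1").x
print("L top",x,len(P2))
# held medium rim as seen from top: edge points of rim on dark interior
g=cv2.GaussianBlur(cv2.cvtColor(t,cv2.COLOR_RGB2GRAY),(3,3),0).astype(float)
T=np.array(ct_["T"]);Ti=np.linalg.inv(T)
def proj(X):
    p,_=cv2.projectPoints(X,cv2.Rodrigues(Ti[:3,:3])[0],Ti[:3,3],K(ct_),np.array(ct_["dist_coeffs"]));return p.reshape(-1,2)
s=state()["tool_pos"];c0=np.array([s[0],s[1]-88.8]);zr=s[2]-59.2+74
rs=np.arange(82,106,.5);best=[]
for th in np.radians(np.arange(-180,180,4)):
    u=np.array([np.cos(th),np.sin(th)]);X=np.c_[c0+rs[:,None]*u,np.full(len(rs),zr)]
    px=proj(X).astype(np.float32);v=cv2.remap(g,px[None,:,0],px[None,:,1],1)[0]
    d=np.diff(v);i=d.argmin()
    if d[i]<-3: best.append((*(c0+(rs[i]+.25)*u),np.degrees(th)))
B=np.array(best);x=c0.copy();Q=B
for _ in range(4):
    x=least_squares(lambda q:np.hypot(*(Q[:,:2]-q).T)-94,x,loss="soft_l1").x
    Q=B[abs(np.hypot(*(B[:,:2]-x).T)-94)<3]
print("M held top",x,"expected",c0,len(Q),len(B))
E
```

```text
L wrist [470.71455478 279.11823091] 382 382 0.33807108168262817
(151, 217, 86, 89)
L top [468.89726442 276.5287235 ] 189
M held top [463.33232805 272.11096823] expected [470.56362858 273.50463326] 55 57
```

Request:
apply_moves([
  [3, [0, -0.09, 0.5], [0, 0, 0]],
  [3, [0, -0.09, 1.0], [0, 0, 0]],
  [3, [0, -0.09, 1.5], [0, 0, 0]],
  [3, [0, -0.09, 1.9], [0, 0, 0]],
  [3, [0, -0.09, 2.2], [0, 0, 0]],
  [3, [0, -0.09, 2.45], [0, 0, 0]],
  [3, [0, -0.09, 2.55], [0, 0, 0]],
  [3, [0, -0.09, 2.6], [0, 0, 0]],
  [3, [0, -0.09, 2.6], [0, 0, 0]],
  [3, [0, -0.09, 2.6], [0, 0, 0]],
  [3, [0, -0.09, 2.6], [0, 0, 0]],
])

```text
time: 12.37
tool_pos: [470.8, 366.9, 79.5]
tcp_rot: [-3.141, -0.001, 0.0]
force: [0.1, 0.8, -1.2]
grip_width: 8.6
grip_force: 60.4
```

```bash
python3 - <<'E'
from h import *
c=calibration("wrist");im=camera("wrist");cv2.imwrite("pics/w4.png",im[:,:,::-1]);np.save("pics/w4.npy",c["T"])
t=camera("top");cv2.imwrite("pics/t4.png",t[:,:,::-1]);s=state();print(s["tool_pos"],s["tcp_rot"],s["force"])
cv2.imwrite("pics/v4.png",np.hstack([cv2.resize(im,(400,300)),cv2.resize(t[210:310,130:263],(400,300),interpolation=2)])[:,:,::-1])
E
```

```text
[470.68584027 366.88562048  79.34287152] [-3.14104265e+00 -1.12180666e-03  2.33676076e-04] [ 0.04139787  0.11046279 -1.35785752]
```

View pics/v4.png

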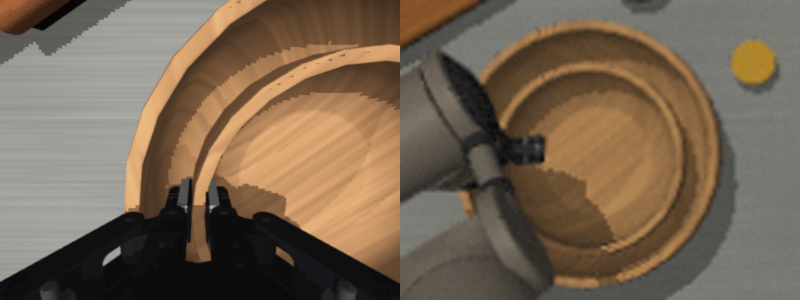

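The held medium bowl looks roughly concentric with the large one in the top crop: M is about (588,155) and L about (587,153). I quantify the offset with the same edge method on both rims.

```bash
cat >> h.py <<'E'
def projc(c,X):
    Ti=np.linalg.inv(np.array(c["T"]));p,_=cv2.projectPoints(np.array(X,float),cv2.Rodrigues(Ti[:3,:3])[0],Ti[:3,3],K(c),np.array(c["dist_coeffs"]));return p.reshape(-1,2)
def edgefit(c,im,c0,z,R,span=7,sign=-1,angs=range(-180,180,3),ch=None):
    "circle centre from strongest radial brightness edge near radius R"
    g=cv2.cvtColor(im,cv2.COLOR_RGB2GRAY).astype(np.float32) if ch is None else im[...,ch].astype(np.float32)
    g=cv2.GaussianBlur(g,(3,3),0);rs=np.arange(R-span,R+span,.5);B=[]
    for a in angs:
        u=np.array([np.cos(np.radians(a)),np.sin(np.radians(a))])
        px=projc(c,np.c_[c0+rs[:,None]*u,np.full(len(rs),z)]).astype(np.float32)
        d=sign*np.diff(cv2.remap(g,px[None,:,0],px[None,:,1],1)[0]);i=d.argmax()
        if d[i]>2 and 0<i<len(d)-1:B.append((*(c0+(rs[i]+.25)*u),a))
    B=np.array(B);x=np.array([*c0,R],float);Q=B
    for _ in range(5):
        x=least_squares(lambda q:np.hypot(*(Q[:,:2]-q[:2]).T)-q[2],x,loss="soft_l1").x
        Q=B[abs(np.hypot(*(B[:,:2]-x[:2]).T)-x[2])<2]
    e=np.hypot(*(Q[:,:2]-x[:2]).T)-x[2]
    return x.round(1),len(Q),len(B),e.std().round(2)
E
python3 - <<'E'
from h import *
t=cv2.imread("pics/t4.png")[:,:,::-1].copy();c=calibration("top")
for z,R,s in((98,130,-1),(98,121,-1),(94,94,-1),(94,86,-1)):
    for sp in (5,8):print("top",R,edgefit(c,t,np.array([469.5,276]),z,R,sp,s,range(-150,80,3)))
w=cv2.imread("pics/w4.png")[:,:,::-1].copy();c=calibration("wrist")
for z,R in((98,130),(94.1,94),(94.1,86)):
    print("wrist",R,edgefit(c,w,np.array([470,277]),z,R,6,-1,range(30,82,1)))
E
```

```text
top 130 (array([469.7, 276.5, 127.9]), 31, 31, np.float64(0.81))
top 130 (array([469.7, 276.5, 127.9]), 31, 31, np.float64(0.81))
top 121 (array([470.2, 277.9, 126.6]), 10, 10, np.float64(0.18))
top 121 (array([469.4, 276.3, 127.3]), 25, 25, np.float64(0.42))
top 94 (array([465.5, 275.9,  93.2]), 57, 60, np.float64(0.81))
top 94 (array([464.6, 276.1,  93.2]), 66, 74, np.float64(0.74))
top 86 (array([467.9, 276.3,  90.3]), 34, 34, np.float64(0.55))
top 86 (array([466.4, 276.1,  91.9]), 52, 54, np.float64(0.75))
wrist 130 (array([470.8, 280.4, 127.6]), 45, 50, np.float64(0.31))
wrist 94 (array([465.6, 278.2,  93. ]), 52, 52, np.float64(0.26))
wrist 86 (array([493.5, 298.4,  58.7]), 32, 34, np.float64(0.64))
```

Request:
apply_moves([
  [3, [0.05, -0.02, 0], [0, 0, 0]],
  [3, [0.11, -0.02, 0.1], [0, 0, 0]],
  [3, [0.11, -0.02, 0.18], [0, 0, 0]],
  [3, [0.11, -0.02, 0.21], [0, 0, 0]],
  [3, [0.11, -0.02, 0.23], [0, 0, 0]],
  [3, [0.11, -0.02, 0.23], [0, 0, 0]],
  [3, [0.11, -0.02, 0.23], [0, 0, 0]],
])

```text
time: 13.05
tool_pos: [474.7, 367.4, 69.3]
tcp_rot: [3.141, 0.0, 0.0]
force: [0.3, 0.8, -2.8]
grip_width: 7.8
grip_force: 60.3
```

Request:
apply_moves([
  [3, [0, 0, 0.02], [0, 0, 0]],
  [3, [0, 0, 0.035], [0, 0, 0]],
  [3, [0, 0, 0.05], [0, 0, 0]],
  [3, [0, 0, 0.05], [0, 0, 0]],
  [3, [0, 0, 0.05], [0, 0, 0]],
])

```text
time: 13.47
tool_pos: [475.0, 367.9, 68.3]
tcp_rot: [-3.141, -0.001, 0.0]
force: [-1.7, 0.7, 4.7]
grip_width: 8.2
grip_force: 61.0
```

Request:
apply_moves([
  [3, [0, 0, 0.02], [0, 0, 0]],
  [8.5, [0, 0, 0.02], [0, 0, 0]],
  [10, [0, 0, 0.02], [0, 0, 0]],
  [14, [0, 0, 0.02], [0, 0, 0]],
  [18, [0, 0, 0], [0, 0, 0]],
  [18, [0, 0, 0], [0, 0, 0]],
  [18, [0, 0, -0.4], [0, 0, 0]],
  [18, [0, 0, -1.1], [0, 0, 0]],
  [18, [0, 0, -2.0], [0, 0, 0]],
  [30, [0, 0, -3.0], [0, 0, 0]],
  [30, [0, 0, -3.2], [0, 0, 0]],
])

```text
time: 14.38
tool_pos: [477.2, 368.8, 202.1]
tcp_rot: [-3.137, -0.009, 0.0]
force: [0.8, 1.2, 0.9]
grip_width: 29.7
grip_force: 0.0
```

```bash
python3 - <<'E'
from h import *
t=camera("top");cv2.imwrite("pics/t5.png",t[:,:,::-1]);c=calibration("top")
for z,R,s in((98,130,-1),(83,94,-1)):
    for sp in (5,8):print("top",R,edgefit(c,t,np.array([469.5,276]),z,R,sp,s,range(-150,80,3)))
delta((640,7,230,0))
E
```

```text
top 130 (array([469.7, 276. , 127.4]), 30, 31, np.float64(0.77))
top 130 (array([469.7, 276. , 127.4]), 30, 31, np.float64(0.77))
top 94 (array([468.9, 277.2,  93.5]), 70, 70, np.float64(0.74))
top 94 (array([468.9, 277.2,  93.5]), 69, 72, np.float64(0.74))
(640, 7, 230, 0) -> [ 4.08   9.038 -0.729] [-0.05 -0.1   0.  ] rows 9.5 0.1
```

```bash
python3 - <<'E'
from h import *
c=calibration("top");print("head tip",cast(c,[(313,164),(302,132)],210).round())
delta((592,0,200,np.pi/2))
E
```

```text
head tip [[722. -76. 210.]
 [814. -49. 210.]]
(592, 0, 200, 1.5707963267948966) -> [2.874e+00 9.217e+00 9.000e-03] [  0.04  -0.12 -18.  ] rows 9.3 12.6
```

Request:
apply_moves([
  [35, [2.86, 9.2, 0], [0, 0, -18]],
  [35, [2.86, 9.2, 0], [0, 0, -18]],
  [35, [2.86, 9.2, 0], [0, 0, -18]],
  [35, [2.86, 9.2, 0], [0, 0, -18]],
  [35, [2.86, 9.2, 0], [0, 0, -18]],
  [35, [2.86, 9.2, 0], [0, 0, -18]],
  [35, [2.86, 9.2, 0], [0, 0, -18]],
  [35, [2.86, 9.2, 0], [0, 0, -18]],
  [35, [2.86, 9.2, 0], [0, 0, -18]],
  [35, [2.86, 9.2, 0], [0, 0, -18]],
  [35, [2.86, 9.2, 0], [0, 0, -18]],
  [35, [2.86, 9.2, 0], [0, 0, -18]],
])

```text
time: 15.43
tool_pos: [589.0, -3.3, 193.5]
tcp_rot: [-3.139, 0.0, 1.423]
force: [-0.3, 0.4, 0.3]
grip_width: 34.9
grip_force: 0.0
```

```bash
python3 - <<'E'
from h import *
delta((592,0,200,np.pi/2))
E
```

```text
(592, 0, 200, 1.5707963267948966) -> [ 0.092  0.062 -0.164] [-0.03  0.   -1.7 ] rows 0.2 1.2
```

Request:
apply_moves([
  [35, [0.09, 0.06, -0.1], [0, 0, -1.7]],
  [35, [0.09, 0.06, -0.1], [0, 0, -1.7]],
  [35, [0.09, 0.06, -0.1], [0, 0, -1.7]],
  [35, [0.09, 0.06, -0.1], [0, 0, -1.7]],
  [35, [0.09, 0.06, -0.1], [0, 0, -1.7]],
])

```text
time: 15.85
tool_pos: [591.8, 2.8, 198.9]
tcp_rot: [-3.141, 0.0, 1.567]
force: [0.3, 0.3, 0.1]
grip_width: 35.0
grip_force: 0.0
```

```bash
python3 - <<'E'
from h import *
c=calibration("wrist");im=camera("wrist");cv2.imwrite("pics/w6.png",im[:,:,::-1]);s=state();print(s["tool_pos"],s["tcp_rot"])
m=woodmask(im);p=projc(c,[(648,7,54)])[0];print(p)
ct=contour(m,(float(p[0]),float(p[1])));print(cv2.boundingRect(ct))
n=np.array(c["T"])[:2,3];ct2=ct[(ct[:,1]<230)]
print(rim(c,ct2,54,60,False),rim(c,ct2,54,60,True))
for R in(60,52):print(edgefit(c,im,np.array([648,7]),54,R,6))
x=(648,7);delta((592,7,200,np.pi/2))
E
```

```text
[591.88599438   2.859086   199.05857176] [-3.14097669e+00  7.74224439e-05  1.56753450e+00]
[341.13150364 193.02913596]
(275, 119, 138, 135)
(array([649.49979571,   9.16733964]), np.float64(-0.45878476140488544), np.float64(0.666504042920936)) (array([649.11242834,   8.95841903]), np.float64(-0.036676824567440036), np.float64(0.25861197760260934))
(array([650.2,   9.3,  58.8]), 84, 102, np.float64(0.45))
(array([644.6,   4.8,  52.2]), 56, 63, np.float64(0.91))
(592, 7, 200, 1.5707963267948966) -> [ 0.104  0.002 -0.024] [-0.01  0.   -0.04] rows 0.1 0.0
```

View pics/w6.png

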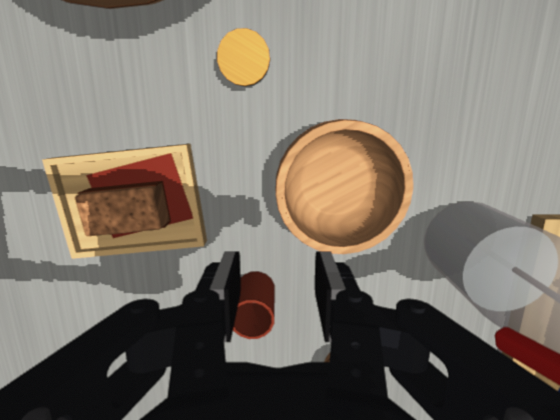

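The small bowl's rim spans (275,119)–(413,254) and the bottle stands clear at the right. I pinch the bowl's -x wall.

Request:
apply_moves([
  [35, [0.13, 0.02, 0.6], [0, 0, 0]],
  [35, [0.13, 0.02, 1.5], [0, 0, 0]],
  [35, [0.13, 0.02, 2.4], [0, 0, 0]],
  [35, [0.13, 0.02, 3.1], [0, 0, 0]],
  [35, [0.13, 0.02, 3.6], [0, 0, 0]],
  [35, [0.13, 0.02, 3.9], [0, 0, 0]],
  [35, [0.13, 0.02, 3.99], [0, 0, 0]],
  [35, [0.13, 0.02, 3.99], [0, 0, 0]],
  [35, [0.13, 0.02, 3.99], [0, 0, 0]],
  [28, [0.13, 0.02, 3.99], [0, 0, 0]],
], grip_force=40)

```text
time: 16.73
tool_pos: [594.0, 7.8, 41.5]
tcp_rot: [3.139, 0.0, 1.569]
force: [-0.5, -0.1, 1.1]
grip_width: 28.1
grip_force: 0.0
```

Request:
apply_moves([
  [22, [0, 0, 0], [0, 0, 0]],
  [16, [0, 0, 0], [0, 0, 0]],
  [12, [0, 0, 0], [0, 0, 0]],
  [9, [0, 0, 0], [0, 0, 0]],
  [6, [0, 0, 0], [0, 0, 0]],
  [3, [0, 0, 0], [0, 0, 0]],
  [3, [0, 0, 0], [0, 0, 0]],
  [3, [0, 0, 0], [0, 0, 0]],
  [3, [0, 0, 0], [0, 0, 0]],
])

```text
time: 17.48
tool_pos: [593.5, 7.8, 40.4]
tcp_rot: [3.14, 0.0, 1.569]
force: [-0.2, -0.7, 5.2]
grip_width: 6.9
grip_force: 39.7
```

Request:
apply_moves([
  [3, [0, 0, -0.15], [0, 0, 0]],
  [3, [0, 0, -0.4], [0, 0, 0]],
  [3, [0, 0, -0.9], [0, 0, 0]],
  [3, [0, 0, -1.6], [0, 0, 0]],
  [3, [0, 0, -2.4], [0, 0, 0]],
  [3, [0.4, -0.27, -3.2], [0, 0, 0]],
  [3, [1.0, -0.67, -3.8], [0, 0, 0]],
  [3, [1.7, -1.13, -4.0], [0, 0, 0]],
  [3, [2.45, -1.63, -4.0], [0, 0, 0]],
  [3, [3.2, -2.13, -4.0], [0, 0, 0]],
  [3, [3.95, -2.63, -4.0], [0, 0, 0]],
  [3, [4.7, -3.13, -4.0], [0, 0, 0]],
])

```text
time: 18.48
tool_pos: [466.4, 197.2, 200.4]
tcp_rot: [-3.141, 0.0, 1.569]
force: [0.9, 0.2, -2.2]
grip_width: 6.7
grip_force: 39.1
```

```bash
python3 - <<'E'
from h import *
delta((414.4,276.5,195,np.pi/2),(414.4,276.5,70,np.pi/2));print(state()["force"],state()["grip_width"])
E
```

```text
(414.4, 276.5, 195, 1.5707963267948966) -> [ 1.98  -1.305  0.135] [-0.    0.   -0.02] rows 2.3 0.0
(414.4, 276.5, 70, 1.5707963267948966) -> [ 1.98  -1.304  3.26 ] [-0.    0.   -0.02] rows 3.9 0.0
[ 0.85956973  0.23591012 -2.15201928] 6.6841929940417035
```

Request:
apply_moves([
  [3, [0.7, -0.45, 0.05], [0, 0, 0]],
  [3, [1.4, -0.9, 0.1], [0, 0, 0]],
  [3, [1.85, -1.2, 0.1], [0, 0, 0]],
  [3, [1.96, -1.29, 0.1], [0, 0, 0]],
  [3, [1.96, -1.29, 0.5], [0, 0, 0]],
  [3, [1.96, -1.29, 1.1], [0, 0, 0]],
  [3, [1.96, -1.29, 1.8], [0, 0, 0]],
  [3, [1.96, -1.29, 2.4], [0, 0, 0]],
  [3, [1.96, -1.29, 2.9], [0, 0, 0]],
  [3, [1.96, -1.29, 3.1], [0, 0, 0]],
  [3, [1.96, -1.29, 3.2], [0, 0, 0]],
  [3, [1.96, -1.29, 3.2], [0, 0, 0]],
])

```text
time: 19.48
tool_pos: [416.8, 274.3, 71.8]
tcp_rot: [-3.141, 0.0, 1.569]
force: [-0.8, -0.2, -2.3]
grip_width: 7.0
grip_force: 39.2
```

Request:
apply_moves([
  [3, [0, 0, 0], [0, 0, 0]],
  [3, [0, 0, 0], [0, 0, 0]],
])

```text
time: 19.65
tool_pos: [417.4, 274.8, 73.1]
tcp_rot: [3.139, -0.001, 1.569]
force: [-1.1, -0.1, -2.1]
grip_width: 7.1
grip_force: 39.2
```

```bash
python3 - <<'E'
from h import *
cw=calibration("wrist");w=camera("wrist")
t=camera("top");c=calibration("top");s=state();print(s["tool_pos"],s["tcp_rot"],s["force"])
cv2.imwrite("pics/w7.png",w[:,:,::-1]);cv2.imwrite("pics/t7.png",t[:,:,::-1])
zs=s["tool_pos"][2]-40.4+54
for z,R in((98,130),(83,94),(zs,60)):
    print("top",R,edgefit(c,t,np.array([469.5,276.5]),z,R,6),edgefit(c,t,np.array([469.5,276.5]),z,R,6,-1,range(-120,120,3)))
    print("wrist",R,edgefit(cw,w,np.array([469.5,276.5]),z,R,6,-1,range(-90,110,2)))
cv2.imwrite("pics/v7.png",np.hstack([cv2.resize(w,(400,300)),cv2.resize(t[210:310,130:263],(400,300),interpolation=2)])[:,:,::-1])
E
```

```text
[417.17683348 274.82102582  72.89442421] [ 3.13970207e+00 -7.47239660e-04  1.56921876e+00] [-0.23912691 -0.10445592 -0.98382062]
top 130 (array([471. , 280. , 131.3]), 30, 32, np.float64(0.85)) (array([469.2, 279.8, 131.3]), 22, 23, np.float64(0.72))Traceback (most recent call last):
  File "<stdin>", line 8, in <module>
  File "h.py", line 46, in edgefit
    x=least_squares(lambda q:np.hypot(*(Q[:,:2]-q[:2]).T)-q[2],x,loss="soft_l1").x
      ~~~~~~~~~~~~~^^^^^^^^^^^^^^^^^^^^^^^^^^^^^^^^^^^^^^^^^^^^^^^^^^^^^^^^^^^^^
    return func(*args, **kwargs)
    vector_fun = VectorFunction(
        fun_wrapped,
    ...<6 lines>...
        workers=workers
    )
    self._update_fun()
    ~~~~~~~~~~~~~~~~^^
    self.f = self.fun_wrapped(xp_copy(self.x))
             ~~~~~~~~~~~~~~~~^^^^^^^^^^^^^^^^^
    return np.atleast_1d(self.fun(x))
                         ~~~~~~~~^^^
    return self.f(x, *self.args, **self.kwargs)
           ~~~~~~^^^^^^^^^^^^^^^^^^^^^^^^^^^^^^
  File "h.py", line 46, in <lambda>
    x=least_squares(lambda q:np.hypot(*(Q[:,:2]-q[:2]).T)-q[2],x,loss="soft_l1").x
                                        ~^^^^^^
IndexError: too many indices for array: array is 1-dimensional, but 2 were indexed
```

```bash
python3 - <<'E'
from h import *
t=cv2.imread("pics/t7.png")[:,:,::-1].copy();w=cv2.imread("pics/w7.png")[:,:,::-1].copy();c=calibration("top");cw=calibration("wrist")
p=state()["tool_pos"];print(p);zs=p[2]-40.4+54
for z,R in((98,130),(98,121),(83,94),(83,86),(zs,60),(zs,52)):
  for n,C,I,an in(("top",c,t,range(-180,180,3)),("wrist",cw,w,range(-180,180,3))):
    for sp in(5,8):
        try:print(n,R,edgefit(C,I,np.array([469.5,276.5]),z,R,sp,-1,an))
        except Exception as e:print(n,R,"none")
E
```

```text
[417.17683348 274.82102582  72.89442421]
top 130 (array([470.8, 278.7, 130.1]), 28, 30, np.float64(0.78))
top 130 (array([470.9, 281.2, 132.3]), 31, 35, np.float64(0.85))
wrist 130 (array([473.6, 278.2, 131.7]), 14, 18, np.float64(0.45))
wrist 130 (array([495.6, 267.1, 155.5]), 13, 19, np.float64(0.85))
top 121 (array([470. , 278.9, 127. ]), 5, 5, np.float64(0.16))
top 121 (array([469.6, 276.8, 127.7]), 22, 23, np.float64(0.47))
wrist 121 (array([480.4, 273.8, 129.4]), 10, 11, np.float64(0.67))
wrist 121 (array([444.2, 280.4, 101.7]), 10, 15, np.float64(1.04))
top 94 (array([468.6, 277. ,  93.6]), 79, 81, np.float64(0.87))
top 94 (array([468.5, 277.1,  93.6]), 78, 84, np.float64(0.85))
wrist 94 (array([469.7, 277.9,  93.5]), 46, 50, np.float64(0.46))
wrist 94 (array([469.5, 278.2,  93.2]), 44, 51, np.float64(0.35))
top 86 (array([471. , 275.1,  88.2]), 9, 9, np.float64(0.43))
top 86 (array([469.1, 276.8,  92.5]), 55, 57, np.float64(0.44))
wrist 86 (array([469.9, 276.8,  84.9]), 29, 42, np.float64(0.99))
wrist 86 (array([469.7, 276.2,  85.6]), 20, 54, np.float64(0.79))
top 60 (array([472.6, 275.2,  59.3]), 65, 67, np.float64(0.64))
top 60 (array([473. , 274.9,  59.1]), 70, 75, np.float64(0.81))
wrist 60 (array([472.7, 277.3,  59.2]), 75, 80, np.float64(0.33))
wrist 60 (array([472.8, 277.4,  59.1]), 78, 86, np.float64(0.36))
top 52 (array([465.1, 271.1,  48.8]), 13, 16, np.float64(1.07))
top 52 (array([470.2, 276.5,  58.3]), 22, 38, np.float64(0.48))
wrist 52 (array([466.6, 274.4,  52.4]), 33, 46, np.float64(0.88))
wrist 52 (array([463.6, 279.4,  50.1]), 43, 70, np.float64(0.9))
```

Request:
apply_moves([
  [3, [0.03, -0.05, 0.0], [0, 0, 0]],
  [3, [0.03, -0.09, 0.1], [0, 0, 0]],
  [3, [0.03, -0.09, 0.2], [0, 0, 0]],
  [3, [0.03, -0.09, 0.28], [0, 0, 0]],
  [3, [0.03, -0.09, 0.31], [0, 0, 0]],
  [3, [0.03, -0.09, 0.31], [0, 0, 0]],
  [3, [0.03, -0.09, 0.31], [0, 0, 0]],
])

```text
time: 20.33
tool_pos: [413.0, 275.7, 59.3]
tcp_rot: [-3.141, 0.0, 1.569]
force: [0.1, 0.3, -1.7]
grip_width: 7.3
grip_force: 39.2
```

Request:
apply_moves([
  [3, [0, 0, 0.02], [0, 0, 0]],
  [3, [0, 0, 0.03], [0, 0, 0]],
  [3, [0, 0, 0.03], [0, 0, 0]],
  [3, [0, 0, 0.03], [0, 0, 0]],
])

```text
time: 20.67
tool_pos: [413.1, 275.8, 58.5]
tcp_rot: [3.141, -0.0, 1.569]
force: [-0.8, 0.2, 3.3]
grip_width: 7.2
grip_force: 39.7
```

Request:
apply_moves([
  [3, [0, 0, 0.02], [0, 0, 0]],
  [8, [0, 0, 0.02], [0, 0, 0]],
  [10, [0, 0, 0.02], [0, 0, 0]],
  [14, [0, 0, 0.02], [0, 0, 0]],
  [17, [0, 0, 0], [0, 0, 0]],
  [17, [0, 0, 0], [0, 0, 0]],
  [17, [0, 0, -0.4], [0, 0, 0]],
  [17, [0, 0, -1.1], [0, 0, 0]],
  [17, [0, 0, -2.0], [0, 0, 0]],
  [30, [0, 0, -3.0], [0, 0, 0]],
  [30, [0, 0, -3.8], [0, 0, 0]],
  [30, [0, 0, -3.8], [0, 0, 0]],
])

```text
time: 21.67
tool_pos: [415.9, 277.2, 216.8]
tcp_rot: [3.13, -0.005, 1.569]
force: [0.9, 0.3, 0.5]
grip_width: 30.1
grip_force: 0.0
```

```bash
python3 - <<'E'
from h import *
t=camera("top");c=calibration("top");cv2.imwrite("pics/t8.png",t[:,:,::-1]);cw=calibration("wrist");w=camera("wrist");cv2.imwrite("pics/w8.png",w[:,:,::-1])
for z,R in((98,130),(83,94),(72,60)):
  for n,C,I in(("top",c,t),("wrist",cw,w)):
    try:print(n,R,edgefit(C,I,np.array([469.5,276.5]),z,R,6))
    except Exception:print("none")
delta((640,-211.8,200,np.pi/2),(667,-222,200,np.pi/2))
E
```

```text
top 130 (array([470.1, 277.3, 128.9]), 31, 33, np.float64(0.72))
wrist 130 (array([470.7, 279.1, 128.6]), 65, 70, np.float64(0.46))
top 94 (array([468.8, 277.2,  93.5]), 71, 73, np.float64(0.86))
wrist 94 (array([469.5, 278.5,  92.9]), 105, 110, np.float64(0.41))
top 60 (array([468.5, 276.8,  59.6]), 67, 72, np.float64(0.74))
wrist 60 (array([468.7, 278.2,  59.1]), 111, 116, np.float64(0.44))
(640, -211.8, 200, 1.5707963267948966) -> [-12.187   5.683   0.283] [ 0.03 -0.01 -0.02] rows 12.9 0.0
(667, -222, 200, 1.5707963267948966) -> [-12.441   6.358   0.284] [ 0.03 -0.01 -0.02] rows 13.4 0.0
```

Request:
apply_moves([
  [60, [-12.2, 6.0, 0.2], [0, 0, 17.98]],
  [60, [-12.2, 6.0, 0.2], [0, 0, 17.98]],
  [60, [-12.2, 6.0, 0.2], [0, 0, 17.98]],
  [60, [-12.2, 6.0, 0.2], [0, 0, 17.98]],
  [60, [-12.2, 6.0, 0.2], [0, 0, 17.98]],
  [60, [-12.2, 6.0, 0.2], [0, 0, 17.98]],
  [60, [-12.2, 6.0, 0.2], [0, 0, 17.98]],
  [60, [-12.2, 6.0, 0.2], [0, 0, 17.98]],
  [60, [-12.2, 6.0, 0.2], [0, 0, 17.98]],
  [60, [-12.2, 6.0, 0.2], [0, 0, 17.98]],
  [60, [-12.2, 6.0, 0.2], [0, 0, 17.98]],
  [60, [-12.2, 6.0, 0.2], [0, 0, 17.98]],
])

```text
time: 22.77
tool_pos: [632.6, -174.9, 200.2]
tcp_rot: [-3.14, 0.004, 0.063]
force: [0.3, -0.1, 0.0]
grip_width: 60.1
grip_force: 0.0
```

```bash
python3 - <<'E'
from h import *
delta((655,-212,180,0))
E
```

```text
(655, -212, 180, 0) -> [0.504 0.961 0.502] [-0.02  0.04  0.72] rows 1.1 0.5
```

Request:
apply_moves([
  [70, [0.5, 0.9, 0.5], [0, 0, 0.72]],
  [70, [0.5, 0.9, 0.5], [0, 0, 0.72]],
  [70, [0.5, 0.9, 0.5], [0, 0, 0.72]],
  [70, [0.5, 0.9, 0.5], [0, 0, 0.72]],
  [70, [0.5, 0.9, 0.5], [0, 0, 0.72]],
])

```text
time: 23.18
tool_pos: [654.9, -206.4, 182.7]
tcp_rot: [-3.141, 0.001, 0.008]
force: [-0.8, -0.7, -0.6]
grip_width: 70.2
grip_force: 0.0
```

```bash
python3 - <<'E'
from h import *
c=calibration("wrist");im=camera("wrist");cv2.imwrite("pics/w9.png",im[:,:,::-1]);s=state();print(s["tool_pos"],s["tcp_rot"])
m=woodmask(im);p=projc(c,[(667,-212,36)])[0];ct=contour(m,(float(p[0]),float(p[1])));print(p,cv2.boundingRect(ct))
print(rim(c,ct,36,27,False),rim(c,ct,36,27,True),edgefit(c,im,np.array([667,-212]),36,27,5))
E
```

```text
[ 655.15215024 -206.24175789  183.4421798 ] [-3.14151534e+00 -2.16382800e-04  8.28414647e-03]
[284.61790425 183.9382166 ] (255, 148, 61, 63)
(array([ 670.40305693, -212.2039383 ]), np.float64(-0.37960151090582706), np.float64(0.4493980740171398)) (array([ 670.6974348 , -212.16199256]), np.float64(-0.1753645886556754), np.float64(0.4556851427247352)) (array([ 670. , -212.2,   25.7]), 113, 113, np.float64(0.28))
```

Request:
apply_moves([
  [75, [0.35, 0.15, 0.6], [0, 0, 0]],
  [75, [0.35, 0.15, 1.5], [0, 0, 0]],
  [75, [0.35, 0.15, 2.4], [0, 0, 0]],
  [75, [0.35, 0.15, 3.1], [0, 0, 0]],
  [75, [0.35, 0.15, 3.6], [0, 0, 0]],
  [75, [0.35, 0.15, 3.85], [0, 0, 0]],
  [75, [0.35, 0.15, 3.93], [0, 0, 0]],
  [75, [0.35, 0.15, 3.93], [0, 0, 0]],
  [75, [0.35, 0.15, 3.93], [0, 0, 0]],
  [75, [0.35, 0.15, 3.93], [0, 0, 0]],
], grip_force=25)

```text
time: 24.07
tool_pos: [670.5, -213.9, 28.1]
tcp_rot: [3.14, -0.003, 0.007]
force: [-0.3, -0.4, -0.3]
grip_width: 75.3
grip_force: 0.0
```

```bash
python3 - <<'E'
from h import *
s=state();print(s["tool_pos"],s["tcp_rot"]);w=camera("wrist");cv2.imwrite("pics/w10.png",w[:,:,::-1])
E
```

```text
[ 670.5301347  -213.94316642   28.09971769] [ 3.13996131 -0.0034274   0.00666667]
```

View pics/w10.png

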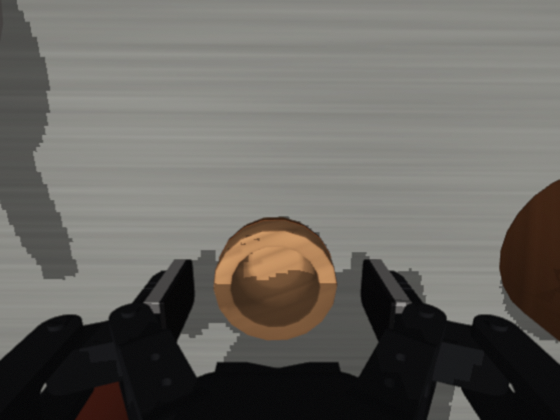

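The tiny bowl sits midway between the pads, rim centre about (275,283). I close on it.

Request:
apply_moves([
  [68, [0, 0, 0], [0, 0, 0]],
  [62, [0, 0, 0], [0, 0, 0]],
  [58, [0, 0, 0], [0, 0, 0]],
  [55, [0, 0, 0], [0, 0, 0]],
  [52, [0, 0, 0], [0, 0, 0]],
  [48, [0, 0, 0], [0, 0, 0]],
  [48, [0, 0, 0], [0, 0, 0]],
  [48, [0, 0, 0], [0, 0, 0]],
])

```text
time: 24.78
tool_pos: [669.7, -213.8, 26.3]
tcp_rot: [3.141, -0.001, 0.006]
force: [-0.2, 1.3, 4.5]
grip_width: 53.7
grip_force: 26.7
```

Request:
apply_moves([
  [48, [0, 0, -0.2], [0, 0, 0]],
  [48, [0, 0, -0.7], [0, 0, 0]],
  [48, [0, 0, -1.5], [0, 0, 0]],
  [48, [0, 0, -2.4], [0, 0, 0]],
  [48, [-0.14, -0.35, -3.3], [0, 0, 0]],
  [48, [-0.42, -1.05, -4.0], [0, 0, 0]],
  [48, [-0.77, -1.9, -4.2], [0, 0, 0]],
  [48, [-1.12, -2.8, -4.2], [0, 0, 0]],
  [48, [-1.48, -3.7, -4.2], [0, 0, 0]],
  [48, [-1.85, -4.6, -4.2], [0, 0, 0]],
  [48, [-2.21, -5.5, -4.2], [0, 0, 0]],
  [48, [-2.57, -6.4, -4.2], [0, 0, 0]],
])

```text
time: 25.78
tool_pos: [563.7, 43.2, 193.8]
tcp_rot: [3.142, 0.0, 0.006]
force: [2.6, 0.2, 0.1]
grip_width: 53.6
grip_force: 26.5
```

```bash
python3 - <<'E'
from h import *
delta((469,277,190,0),(469,277,65,0));print(state()["force"],state()["grip_width"])
E
```

```text
(469, 277, 190, 0) -> [-2.331 -5.859  0.096] [0.   0.   0.07] rows 6.0 0.0
(469, 277, 65, 0) -> [-2.33  -5.86   3.221] [0.   0.   0.07] rows 6.8 0.0
[2.64475618 0.17889135 0.10739032] 53.64955130637742
```

Request:
apply_moves([
  [48, [-0.35, -0.9, 0.05], [0, 0, 0]],
  [48, [-0.7, -1.8, 0.1], [0, 0, 0]],
  [48, [-1.06, -2.7, 0.1], [0, 0, 0]],
  [48, [-1.42, -3.6, 0.1], [0, 0, 0]],
  [48, [-1.78, -4.5, 0.1], [0, 0, 0]],
  [48, [-2.1, -5.3, 0.3], [0, 0, 0]],
  [48, [-2.28, -5.75, 0.8], [0, 0, 0]],
  [48, [-2.31, -5.84, 1.5], [0, 0, 0]],
  [48, [-2.31, -5.84, 2.1], [0, 0, 0]],
  [48, [-2.31, -5.84, 2.4], [0, 0, 0]],
  [48, [-2.31, -5.84, 2.4], [0, 0, 0]],
  [48, [-2.31, -5.84, 2.4], [0, 0, 0]],
])

```text
time: 26.78
tool_pos: [470.8, 274.6, 97.5]
tcp_rot: [3.141, 0.001, 0.006]
force: [0.5, -0.7, 0.1]
grip_width: 53.3
grip_force: 26.5
```

Request:
apply_moves([
  [48, [0, 0, 0], [0, 0, 0]],
  [48, [0, 0, 0], [0, 0, 0]],
])

```text
time: 26.95
tool_pos: [471.9, 274.9, 99.0]
tcp_rot: [-3.141, -0.002, 0.006]
force: [0.3, -0.9, 0.4]
grip_width: 53.8
grip_force: 26.5
```

```bash
python3 - <<'E'
from h import *
cw=calibration("wrist");w=camera("wrist");t=camera("top");c=calibration("top");cv2.imwrite("pics/t11.png",t[:,:,::-1]);cv2.imwrite("pics/w11.png",w[:,:,::-1])
p=state()["tool_pos"];print(p,state()["tcp_rot"]);zt=p[2]-26.3+36
for z,R in((98,130),(83,94),(72,60),(zt,27),(zt,19)):
  for n,C,I in(("top",c,t),("wrist",cw,w)):
    try:print(n,R,edgefit(C,I,np.array([469.,277.]),z,R,5))
    except Exception:print("none")
E
```

```text
[471.74660276 274.78537125  98.82330395] [-3.14089117e+00 -2.00560339e-03  6.04622659e-03]
top 130 (array([468.9, 277. , 128.3]), 30, 33, np.float64(1.0))
wrist 130 (array([470.9, 279.1, 128.6]), 32, 42, np.float64(0.73))
top 94 (array([468.6, 276.9,  93.5]), 47, 50, np.float64(0.89))
wrist 94 (array([469.8, 278.6,  93. ]), 70, 79, np.float64(0.3))
top 60 (array([468.1, 276.1,  58.9]), 22, 23, np.float64(0.63))
wrist 60 (array([469.1, 278.2,  59. ]), 99, 104, np.float64(0.4))
top 27 (array([471.2, 283.4,  25.7]), 10, 12, np.float64(0.51))
wrist 27 (array([472.3, 275.6,  26.3]), 85, 110, np.float64(0.32))
top 19 (array([469.2, 278.2,  22.9]), 16, 19, np.float64(0.48))
wrist 19 (array([467.4, 276.8,  21.1]), 51, 75, np.float64(0.92))
```

Request:
apply_moves([
  [48, [-0.04, -0.03, 0], [0, 0, 0]],
  [48, [-0.075, -0.065, 0], [0, 0, 0]],
  [48, [-0.075, -0.065, 0.2], [0, 0, 0]],
  [48, [-0.075, -0.065, 0.5], [0, 0, 0]],
  [48, [-0.075, -0.065, 0.75], [0, 0, 0]],
  [48, [-0.075, -0.065, 0.95], [0, 0, 0]],
  [48, [-0.075, -0.065, 1.03], [0, 0, 0]],
  [48, [-0.075, -0.065, 1.07], [0, 0, 0]],
  [48, [-0.075, -0.065, 1.07], [0, 0, 0]],
  [48, [-0.075, -0.065, 1.07], [0, 0, 0]],
  [48, [-0.075, -0.065, 1.07], [0, 0, 0]],
])

```text
time: 27.97
tool_pos: [468.4, 277.4, 55.3]
tcp_rot: [-3.141, -0.001, 0.006]
force: [0.1, -0.0, 0.3]
grip_width: 53.9
grip_force: 26.5
```

```bash
python3 - <<'E'
from h import *
cw=calibration("wrist");w=camera("wrist")
p=state()["tool_pos"];print(p,state()["force"]);zt=p[2]-26.3+36
for z,R in((83,94),(72,60),(zt,27)):
    try:print(R,edgefit(cw,w,np.array([469.,278.]),z,R,5))
    except Exception:print("none")
E
```

```text
[468.36783235 277.40360389  55.34462762] [ 0.06325733 -0.35387039 -0.14434795]
94 (array([469.8, 278.6,  92.9]), 69, 70, np.float64(0.29))
60 (array([467.3, 278. ,  60.4]), 68, 73, np.float64(0.81))
27 (array([469. , 278.1,  26.2]), 114, 118, np.float64(0.22))
```

Concentric within 1 mm. I lower the last 2 mm.

Request:
apply_moves([
  [48, [0, 0, 0.02], [0, 0, 0]],
  [48, [0, 0, 0.035], [0, 0, 0]],
  [48, [0, 0, 0.05], [0, 0, 0]],
  [48, [0, 0, 0.055], [0, 0, 0]],
  [48, [0, 0, 0.055], [0, 0, 0]],
  [48, [0, 0, 0.055], [0, 0, 0]],
])

```text
time: 28.52
tool_pos: [468.2, 277.3, 53.3]
tcp_rot: [-3.141, -0.001, 0.006]
force: [-1.5, -0.3, 5.5]
grip_width: 53.5
grip_force: 26.9
```

Request:
apply_moves([
  [54, [0, 0, 0.01], [0, 0, 0]],
  [56, [0, 0, 0.01], [0, 0, 0]],
  [59, [0, 0, 0.01], [0, 0, 0]],
  [61, [0, 0, 0], [0, 0, 0]],
  [61, [0, 0, 0], [0, 0, 0]],
  [61, [0, 0, -0.3], [0, 0, 0]],
  [61, [0, 0, -0.9], [0, 0, 0]],
  [61, [0, 0, -1.8], [0, 0, 0]],
  [61, [0, 0, -2.8], [0, 0, 0]],
  [61, [-0.3, 0.5, -3.7], [0, 0, 0]],
  [61, [-0.9, 1.2, -4.2], [0, 0, 0]],
  [61, [-0.9, 1.2, -4.2], [0, 0, 0]],
])

```text
time: 29.52
tool_pos: [431.2, 227.0, 225.1]
tcp_rot: [-3.141, -0.005, 0.006]
force: [2.0, 1.1, -0.7]
grip_width: 60.8
grip_force: 0.0
```

Request:
apply_moves([
  [61, [0, 0, 0], [0, 0, 0]],
  [61, [0, 0, 0], [0, 0, 0]],
  [61, [0, 0, 0], [0, 0, 0]],
])

```text
time: 29.77
tool_pos: [432.4, 229.4, 219.6]
tcp_rot: [3.141, 0.002, 0.006]
force: [0.8, 0.3, -0.1]
grip_width: 60.3
grip_force: 0.0
```

```bash
python3 - <<'E'
from h import *
cw=calibration("wrist");w=camera("wrist");t=camera("top");s=state();print(s["tool_pos"],s["force"])
for z,R in((98,130),(83,94),(72,60),(63,27)):
    try:print(R,edgefit(cw,w,np.array([469.,278.]),z,R,5),edgefit(calibration("top"),t,np.array([469.,277.]),z,R,5))
    except Exception:print("none")
cv2.imwrite("pics/v12.png",np.hstack([cv2.resize(w,(400,300)),cv2.resize(t[130:310,80:320],(400,300),interpolation=2)])[:,:,::-1])
E
```

```text
[432.3770407  229.46483035 219.38007652] [ 0.15825525 -0.3050939  -0.12024053]
130 (array([470.7, 279.2, 128.5]), 49, 57, np.float64(0.53)) (array([470.5, 277.5, 129.2]), 38, 44, np.float64(0.95))
94 (array([469.8, 278.8,  92.8]), 109, 116, np.float64(0.39)) (array([469.2, 276.7,  93.2]), 67, 70, np.float64(0.93))
60 (array([469. , 278.1,  59. ]), 117, 120, np.float64(0.38)) (array([468.3, 278.8,  61.3]), 20, 22, np.float64(0.76))
27 (array([468.6, 277.7,  25.8]), 106, 114, np.float64(0.32)) (array([395.1, 480.7, 239.4]), 28, 28, np.float64(0.89))
```

View pics/v12.png

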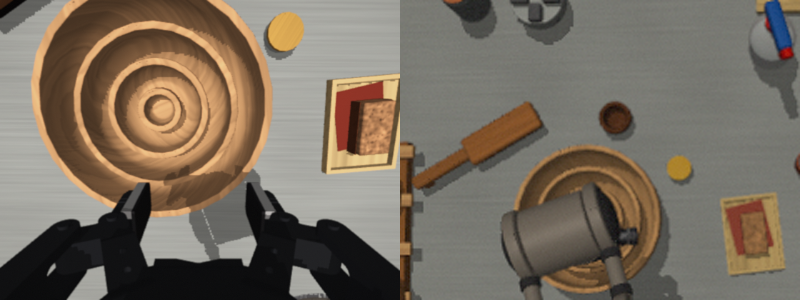

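All four bowls are nested concentrically within about 2 mm, the block is flat in the tray, and the robot is clear. I hand it in.

```bash
python3 -c "
from rig import *
print(sign_off())"
```

```text
the job is handed in; nothing more can be done
None
```

I've handed the job in at about 30 s of the 72 s allowed: the cork block lies flat in the tray, and the four pale bowls are nested in size order in the large one, centred to within about 2 mm.

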